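# Unfold the hand truck and draw out its handle

### The arm

A 6-joint arm with a two-finger parallel gripper is mounted at the origin on the work surface. World frame = base frame: x ahead of the robot, y to its left, z up, the work surface at z = 0. Lengths are in m, angles in rad, forces in N, time in s.
With the tool pointing down it reaches from about 0.25 to 0.725 m from the base axis. Payload 4 kg.
Tool frame: the origin (TCP) lies on the centre line of the jaws, within the pads' length; the fingertips stand 8 mm ahead of it and the grasp point (between the pads) lies 11 mm behind it; z points along the fingers, y is the direction in which the jaws open and shut (so a half turn about z gives the same grasp; the last joint's range is limited). The gripper opens to 85 mm and grips with 20 to 120 N. Pads are 22 mm wide; open, the fingers measure 114 mm over their backs; the gripper's body (76 mm by 85 mm) begins 54 mm behind the grasp point. The pads swing forward as they close: fully open they stand 13 mm farther back than shut.
Start: joints at [1.315, 0.241, 0.005, 1.335, 0, 1.571], TCP at [0.127, 0.484, 0.239] pointing down, gripper open.
Joint ranges: [-2.72, 2.72], [-1.05, 1.87], [-1.09, 1.28], [-1.99, 2.15], [-1.42, 1.44], [-3.14, 3.14]. Speed limits (rad/s): [2.79, 2.79, 3.14, 3.14, 3.14, 3.14].

### API

Orientations are given as a 3x3 rotation matrix whose columns are the frame's x, y, z axes.
In Python, from plant import status, viewer, robot gives the robot as it stands. The module is installed in compiled form; this text tells all that it offers.
- The arm moves only by the tool servo_tool, never from a script. Its argument "rows" is a list of rows, each a list of 3 entries, a list of its own where there are three numbers: the shift along the tool's x, y, z in m, then the turn, a rotation vector about the tool's x, y, z in rad, then the closure, from 0 (fully open) to 1 (shut). A call has 1 to 20 rows; each row shifts and turns the commanded pose from where the row before left it, along the tool's axes as they then stand; what a row does not reach is not made up. A row lasts 1/8 s, in which the tool goes at most 62.5 mm and 10.7 degrees, less where a joint would pass 70% of its speed; a pose out of reach is approached as far as the arm can. A call is refused whole if a number of a shift passes 0.0625 or a number of a turn 0.188, either way. A call with a gripper value outside its range is refused whole. The fingers move at their own pace and stop on an object; the grip force is fixed at half the most. Time passes only in rows, so rows that do not move let the fingers close. It gives the time, the measured TCP pose, the force and the opening at its end, in the units of the state.
- status.sense(): the state, without advancing time (a new reading comes with each control period).
- viewer.snapshot(name): name is "scene" or "top"; returns (picture, depth): 400x640x3 uint8, red, green, blue; 400x640 float32, m along the optical axis (not along the pixel's ray), 0 where there is no reading.
- viewer.get_calibration(name): a dict with "fx", "fy", "cx", "cy" (pixels), "dist" ([k1, k2, p1, p2, k3] as OpenCV has them; the pictures are not rectified), "R" (3x3) and "t" (3): a world point X has camera coordinates R X + t. Camera axes: x right, y down, z forward; pixel columns grow to the right and rows downward; lengths in m; the calibration is good to about 2 mm. A picture is of the moment at which its call begins. get_calibration takes no time and is no camera call.
- robot.close_job(): hands the job in, once; it reports no verdict.
The state is a dict: "time_s": time; "q": joint angles; "qd": joint speeds; "effort": joint torques, N m; "ee_pos": TCP position; "tool_rot": TCP orientation; "force": force on the tool from outside, world axes, zero at the start; "wrist_torque": the same for the moment, N m; "grip_width": finger opening in m.
Only numpy, scipy, OpenCV 4.12 (cv2) and the standard library are available. Lean on these libraries where they do the work, as an engineer would, in place of code of your own. Each camera call takes 0.05 s, during which the arm holds its last target.

### The job

Get the small folding hand truck on the bench ready to wheel away: swing its folded toe plate up until it clicks upright, then press the button in the handle grip and pull the handle out to its second stop. Let the button spring out again so that the handle is locked there, and finish holding the grip firmly in the gripper, without letting go. Leave the truck lying where it is and do not disturb the push block, the oil can or the tube with the router bit.

Things in the scene. Friction and masses are not known exactly. Their poses are not given: they have to be found in the camera images.
- cart: The folding hand truck, 4 kg, loose, lying level on its back: two aluminium rails (22 mm tube, 190 mm apart, 380 mm long, 66 mm above the bench) on two 90 mm wheels (which do not roll) and a bent steel rest. Origin on the bench between the rails; x across the rails, y along them towards the wheels and toe hinge (0.325 m off), roughly the robot's left, z up. The handle draws out along -y.
- toe_bar (a point): Centre of the toe plate's free cross bar: round, 12 mm thick, along the cart's x, straight 80 mm each way, 160 mm from the hinge line. The toe plate is a U-shaped tube hoop folded towards the handle on top of the frame, with a ribbed pan near the hinge; a 54 mm open slot lies between bar and pan, nothing beneath. The bar is 95 mm above the bench when flat, 255 mm when upright.
- toe_hinge (a point): Point on the toe plate's hinge line (parallel to the cart's x), midway between the rails, 95 mm above the bench.
- toe (a joint): Angle of the toe plate in rad: 0 folded flat on the frame, 1.571 upright (its end). It starts at 0 to 0.45 and stays where it is left (stiff hinge: about 2 N at the bar). From about 0.95 a sprung detent resists with up to 6 N more at the bar; past about 1.45 it snaps home to 1.57.
- grip_center (a point): Centre of the handle's cross grip: a black bar along the cart's x, 214 mm long, 26 mm thick along the cart's y, 24 mm high, 66 mm above the bench, at y = -0.120 m in the cart's frame when pushed in. Its two 16 mm tubes, 95 mm either side of the centre, run back (+y) into the rails. Pushed in, a gap of 52 mm is free between the grip and the frame's black cross piece.
- grip: The same grip as a body; its origin is at its centre, its axes are parallel to the cart's.
- button_face (a point): Centre of the face of the release button: grey, 28 mm wide along the bar, 13 mm high, in the middle of the grip's outer face (the -y face, away from the frame), 6.5 mm proud. Pressed home it stands 0.5 mm proud, so a squeeze across the middle of the bar from above presses it: the bar then measures about 26 mm there, 32 mm before.
- button (a joint): Button travel in m: 0 fully out (locked if the handle is at a stop), 0.006 pressed home. 2 N to start, 6 N to press home. It draws back a lock pin in one tube: the handle slides only with the button over about 4.5 mm in. Let go between stops, it stays in until the pin drops into the next hole.
- handle (a joint): How far the handle is drawn out, in m: 0 pushed in and locked (start), 0.110 first stop (locks there only if the button is let out), 0.220 second stop, which is also the end of its travel (0.2215). The lock has about 3 mm of play. Sliding it takes about 3 N.
- bit_tube_mid (a point): Middle of a clear tube with a black cap and a router bit inside, 34 mm across and 84 mm tall, standing on the far side of the truck. Leave alone.
- push_block: A plywood push block with a wooden bow handle, 75 x 190 mm, 92 mm high, standing on the far side of the truck; origin centre of its underside. Leave alone.
- oil_can: A small grey oil can with a thin brass spout, 72 mm across, 168 mm high, standing on the bench to the robot's right, beyond the end of the drawn-out handle; origin centre of its underside. Leave alone.

How it is judged:
By the outcome, as a careful person would: the job done as asked, in the order asked, and still so for the second after the job is handed in, while the arm keeps its last pose, push and grip.
It also fails if it takes over 64 s, if anything falls off the work surface, if the arm or the gripper's body presses on something with over 40 N, if the wrist force passes 120 N, or if a joint passes its speed limit or range.

## Working session

There is one attempt and no reset: what is moved stays moved. The work goes in short steps, Python scripts to look and compute and a tool call to move; the robot and the scene stay as the last step left them, time stands still between calls to the robot, and variables do not carry over. Pictures are saved under pics/ and viewed, and the job is handed in when it is done.

Besides the shell and the picture viewer there is one more tool, called as name(argument=value, ...), one argument or row to a line, values as JSON. servo_tool: Moves the arm, as the interface text tells. Its arguments: {"type":"object","properties":{"rows":{"type":"array"}},"required":["rows"]}

```bash
mkdir -p pics; cat > h.py <<'E'
import numpy as np, cv2
from plant import status, viewer, robot
def snap(n,f):
    p,d=viewer.snapshot(n); cv2.imwrite('pics/%s.png'%f,p[:,:,::-1]); np.save('pics/%s.npy'%f,d); return p,d
def world(n,d,u,v,dep=None):
    c=viewer.get_calibration(n); K=np.array([[c['fx'],0,c['cx']],[0,c['fy'],c['cy']],[0,0,1]])
    uv=np.stack([np.ravel(u),np.ravel(v)],-1).astype(float)
    xy=cv2.undistortPoints(uv.reshape(-1,1,2),K,np.array(c['dist'])).reshape(-1,2)
    z=d[np.ravel(v).astype(int),np.ravel(u).astype(int)] if dep is None else dep
    P=np.c_[xy,np.ones(len(xy))]*np.reshape(z,(-1,1))
    R=np.array(c['R']);return (P-np.array(c['t']))@R
E
python3 - <<'E'
from h import *
snap('scene','s0');snap('top','t0')
s=status.sense();print({k:np.round(v,3).tolist() for k,v in s.items()})
E
```

```text
{'time_s': 0.1, 'q': [1.315, 0.241, 0.004, 1.335, -0.0, 1.571], 'qd': [-0.001, -0.001, 0.002, 0.0, 0.0, 0.002], 'effort': [0.0, -37.314, 25.301, 0.011, 0.0, 0.0], 'ee_pos': [0.126, 0.483, 0.238], 'tool_rot': [[-0.967, 0.253, -0.0], [0.253, 0.967, -0.002], [-0.0, -0.002, -1.0]], 'force': [-0.305, -0.025, 1.06], 'wrist_torque': [-0.059, 0.006, -0.045], 'grip_width': 0.085}
```

View pics/s0.png

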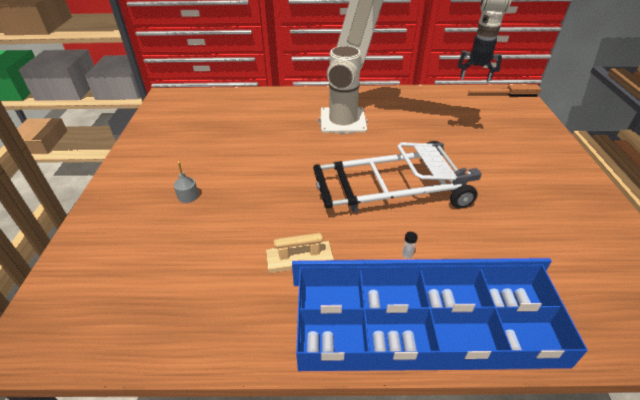

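View pics/t0.png

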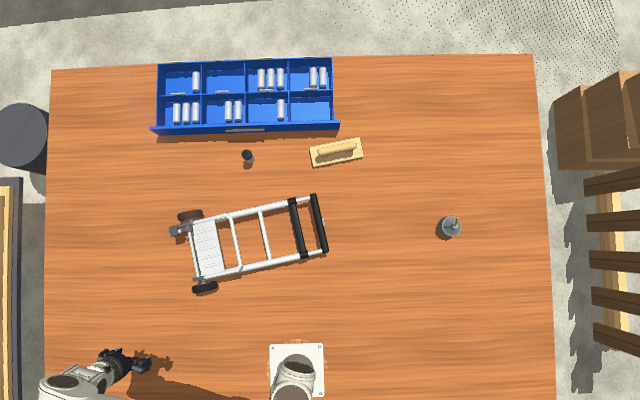

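The scene shows the truck with the grip at about (320,187) and the toe plate at (430,160). In the top view the grip runs (314,195)-(323,252), and the toe bar is near (235,243). Next I'll enlarge the top view and measure.

```bash
python3 - <<'E'
from h import *
p=cv2.imread('pics/t0.png');d=np.load('pics/t0.npy')
c=p[180:300,160:340];cv2.imwrite('pics/t0z.png',cv2.resize(c,None,fx=4.4,fy=4.4,interpolation=cv2.INTER_CUBIC))
p=cv2.imread('pics/s0.png')
cv2.imwrite('pics/s0z.png',cv2.resize(p[130:220,305:490],None,fx=4.3,fy=4.3,interpolation=cv2.INTER_CUBIC))
print(viewer.get_calibration('top'))
v,u=np.mgrid[150:310,150:480];W=world('top',d,u,v).reshape(160,330,3)
for uv in [(318,223),(314,197),(323,250),(298,228),(235,243),(232,230),(239,258),(265,235),(210,247),(450,226)]:
    print(uv,W[uv[1]-150,uv[0]-150].round(3))
E
```

```text
{'fx': 421.6430267522412, 'fy': 421.6430267522412, 'cx': 318.6172659464352, 'cy': 199.02916390960561, 'dist': array([-0.07928594,  0.        ,  0.        ,  0.        ,  0.        ]), 'R': array([[-0.02884547, -0.99956793, -0.00564781],
       [-0.99548029,  0.02923804, -0.09035561],
       [ 0.0904817 ,  0.00301593, -0.99589355]]), 't': array([-0.07684712,  0.61099495,  1.49299582])}
(318, 223) [ 0.521 -0.09   0.078]
(314, 197) [ 0.612 -0.079  0.07 ]
(323, 250) [ 0.427 -0.105  0.071]
(298, 228) [ 0.505 -0.02   0.078]
(235, 243) [0.46  0.189 0.133]
(232, 230) [0.503 0.198 0.132]
(239, 258) [0.409 0.177 0.13 ]
(265, 235) [0.484 0.095 0.075]
(210, 247) [0.448 0.279 0.109]
(450, 226) [ 0.496 -0.548  0.084]
```

View pics/t0z.png

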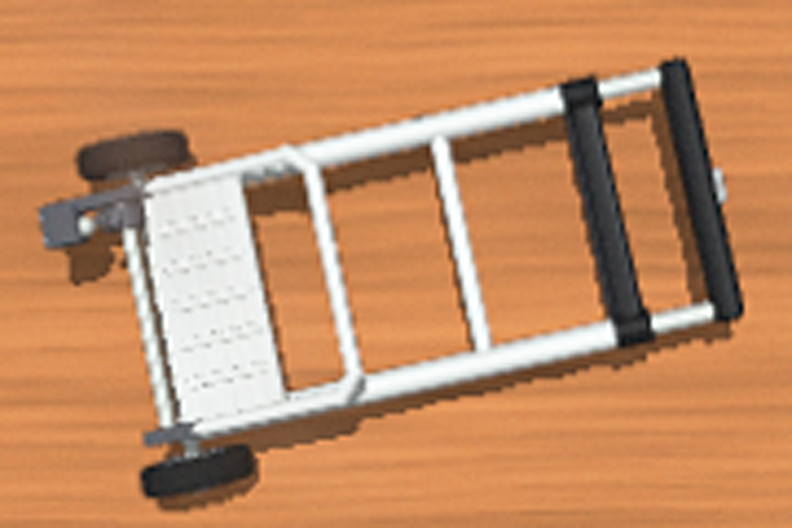

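View pics/s0z.png

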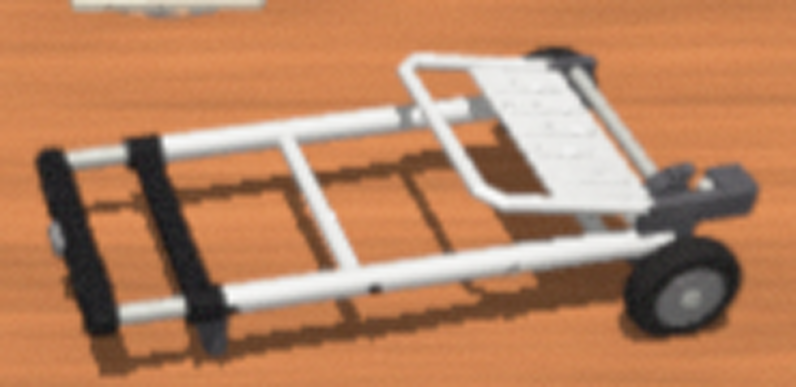

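```bash
python3 - <<'E'
from h import *
p=cv2.imread('pics/t0.png');d=np.load('pics/t0.npy')
v,u=np.mgrid[0:400,0:640];W=world('top',d,u,v).reshape(400,640,3)
X,Y,Z=W[...,0],W[...,1],W[...,2]
g=p.max(2)
def fit(m,n):
    P=W[m];c=P[:,:2].mean(0);w,V=np.linalg.eigh(np.cov(P[:,:2].T));a=V[:,1]*np.sign(V[0,1]);s=(P[:,:2]-c)@a
    mid=c+a*(s.max()+s.min())/2
    print(n,m.sum(),'mid',mid.round(4),'dir',a.round(4),'span',np.ptp(s).round(3),'z',np.percentile(P[:,2],[5,50,95]).round(4))
    return mid,a
box=lambda a,b,c,e:(u>a)&(u<b)&(v>c)&(v<e)
mg=(Z>.05)&(Z<.1)&(g<90)&(Y<-.055)&box(300,335,185,260)
fit(mg,'grip')
fit((Z>.05)&(Z<.1)&(g<90)&(Y>-.055)&box(280,312,185,270),'cross')
m=(Z>.11)&(Z<.16)&(g>110)&(Y<.235)&box(215,250,205,280); fit(m,'toe all')
m2=m&(np.abs((W[...,:2]-[.457,.188])@[.99,.14])<.07); fit(m2,'toe bar'); 
import collections
bx=(W[...,:2]-[.457,.188])@np.array([-.14,.99]); print(np.percentile(bx[m2],[2,50,98]))
# rails
for n,(a,b) in dict(near=((.38,.45)),far=((.55,.62))).items(): pass
m3=(Z>.055)&(Z<.085)&(g>110)&(Y>0)&(Y<.15)
cx=(W[...,:2]-[.520,-.091])@np.array([.99,.14])
fit(m3&(cx<-.07)&(cx>-.13),'nearrail');fit(m3&(cx>.07)&(cx<.13),'farrail')
E
```

```text
grip 424 mid [ 0.5216 -0.0923] dir [0.9803 0.1977] span 0.207 z [0.0701 0.077  0.0825]
cross 420 mid [ 0.5074 -0.0182] dir [0.9803 0.1975] span 0.215 z [0.0697 0.075  0.0807]
toe all 291 mid [0.4606 0.1984] dir [0.9984 0.0557] span 0.206 z [0.1171 0.1288 0.1347]
toe bar 158 mid [0.4552 0.1899] dir [0.993 0.118] span 0.139 z [0.1238 0.1295 0.1352]
[-0.00740036 -0.00014179  0.05494386]
nearrail 301 mid [0.3949 0.0765] dir [ 0.1952 -0.9808] span 0.152 z [0.0668 0.0749 0.0807]
farrail 247 mid [0.5815 0.0827] dir [ 0.2    -0.9798] span 0.139 z [0.0671 0.0746 0.0807]
```

servo_tool(
  rows=[
    [[0,0,0],[0,0,-0.152],0.5],
    [[0,0,0],[0,0,-0.152],0.5],
    [[0,0,0],[0,0,-0.151],0.5],
    [[-0.027,-0.035,0],[0,0,0],0.5],
    [[-0.027,-0.035,0],[0,0,0],0.5],
    [[-0.027,-0.035,0],[0,0,0],0.5],
    [[-0.027,-0.035,0],[0,0,0],0.5],
    [[-0.027,-0.035,0],[0,0,0],0.5],
    [[-0.027,-0.035,0],[0,0,0],0.5],
    [[-0.027,-0.035,0],[0,0,0],0.5],
    [[-0.027,-0.035,0],[0,0,0],0.5],
    [[-0.027,-0.035,0],[0,0,0],0.5],
    [[-0.027,-0.035,0],[0,0,0],0.5],
    [[0,0,0],[0,0,0],0.5],
  ],
)

```text
time_s: 1.85
ee_pos: [0.4619, 0.1921, 0.2385]
tool_rot: [[-0.981, -0.193, -0.001], [-0.193, 0.981, -0.001], [0.001, -0.001, -1.0]]
force: [-0.5, 0.9, -1.0]
grip_width: 0.043
```

```bash
python3 - <<'E'
from h import *
p=cv2.imread('pics/t0.png');d=np.load('pics/t0.npy')
v,u=np.mgrid[0:400,0:640];W=world('top',d,u,v).reshape(400,640,3)
L=(W-[.498,.026,0]);cx=L[...,0]*.980+L[...,1]*.198;cy=-L[...,0]*.198+L[...,1]*.980;Z=W[...,2]
m=(abs(cx)<.06)&(cy>.12)&(cy<.33)&(Z>.1)
for a in np.arange(.12,.33,.01):
    k=m&(cy>=a)&(cy<a+.01); print(round(a,2),k.sum(),np.median(Z[k]).round(4) if k.any() else '')
k=m&(cy<.19);print(cy[k].min(),cy[k].max(),np.median(cy[k]))
E
```

```text
0.12 0 
0.13 0 
0.14 0 
0.15 0 
0.16 100 0.1296
0.17 32 0.1293
0.18 0 
0.19 0 
0.2 0 
0.21 0 
0.22 71 0.1158
0.23 101 0.1139
0.24 96 0.1126
0.25 90 0.1104
0.26 102 0.1088
0.27 97 0.1073
0.28 88 0.1051
0.29 74 0.1036
0.3 37 0.1018
0.31 18 0.1021
0.32 48 0.1021
0.16070621589815517 0.17379009738765078 0.16651405849986084
```

servo_tool(
  rows=[
    [[-0.0025,-0.003,0.015],[0,0,0],0.5],
    [[0,0,0.03],[0,0,0],0.5],
    [[0,0,0.03],[0,0,0],0.5],
    [[0,0,0.03],[0,0,0],0.5],
    [[0,0,0.02],[0,0,0],0.5],
    [[0,0,0],[0,0,0],0.5],
  ],
)

```text
time_s: 2.6
ee_pos: [0.4606, 0.1916, 0.1119]
tool_rot: [[-0.98, -0.2, -0.005], [-0.2, 0.98, -0.002], [0.006, -0.001, -1.0]]
force: [0.2, 0.0, -0.0]
grip_width: 0.0427
```

```bash
python3 - <<'E'
from h import *
p,d=snap('scene','s1');cv2.imwrite('pics/s1z.png',cv2.resize(p[60:220,300:500,::-1],None,fx=3.5,fy=3.5,interpolation=cv2.INTER_CUBIC))
E
```

```text
(no output)
```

View pics/s1z.png

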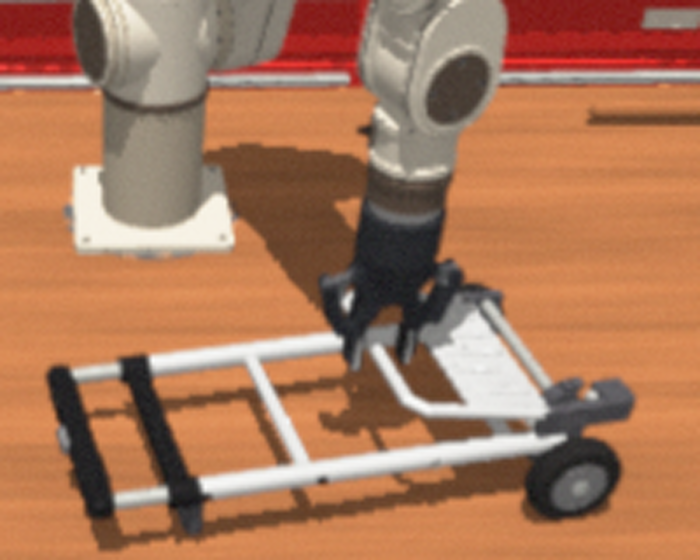

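The fingers straddle the toe bar (bar at about (385,370) in the enlarged view), with one finger in the slot. I'll close on it.

servo_tool(
  rows=[
    [[0,-0.002,0],[0,0,0],0.5],
    [[0,0,0],[0,0,0],1],
    [[0,0,0],[0,0,0],1],
    [[0,0,0],[0,0,0],1],
    [[0,0,0],[0,0,0],1],
    [[0,0,0],[0,0,0],1],
  ],
)

```text
time_s: 3.4
ee_pos: [0.465, 0.1869, 0.1149]
tool_rot: [[-0.981, -0.196, 0.003], [-0.196, 0.981, -0.006], [-0.002, -0.006, -1.0]]
force: [1.6, -7.9, 1.0]
grip_width: 0.0098
```

```bash
python3 - <<'E'
import numpy as np
t0=.18;th=np.linspace(t0,1.6,15)
y=-.16*np.cos(th);z=.16*np.sin(th)
for a,b,c in zip(th[1:],np.diff(y),np.diff(z)):print(a.round(3),b.round(4),(-c).round(4))
E
```

```text
0.281 0.0037 -0.0158
0.383 0.0053 -0.0153
0.484 0.0068 -0.0147
0.586 0.0083 -0.014
0.687 0.0096 -0.013
0.789 0.0109 -0.012
0.89 0.0121 -0.0108
0.991 0.0131 -0.0096
1.093 0.014 -0.0082
1.194 0.0148 -0.0067
1.296 0.0154 -0.0052
1.397 0.0158 -0.0036
1.499 0.0161 -0.002
1.6 0.0162 -0.0003
```

servo_tool(
  rows=[
    [[0,0.0018,-0.008],[0,0,0],1],
    [[0,0.002,-0.0078],[0,0,0],1],
    [[0,0.0025,-0.0077],[0,0,0],1],
    [[0,0.0028,-0.0076],[0,0,0],1],
    [[0,0,0],[0,0,0],1],
  ],
)

```text
time_s: 4.03
ee_pos: [0.4633, 0.1959, 0.1466]
tool_rot: [[-0.981, -0.196, 0.003], [-0.196, 0.981, -0.006], [-0.002, -0.006, -1.0]]
force: [1.4, -7.8, 3.5]
grip_width: 0.0097
```

```bash
python3 - <<'E'
from h import *
p,d=snap('scene','s2');cv2.imwrite('pics/s2z.png',cv2.resize(p[60:220,300:500,::-1],None,fx=3.5,fy=3.5,interpolation=cv2.INTER_CUBIC))
E
```

```text
(no output)
```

View pics/s2z.png

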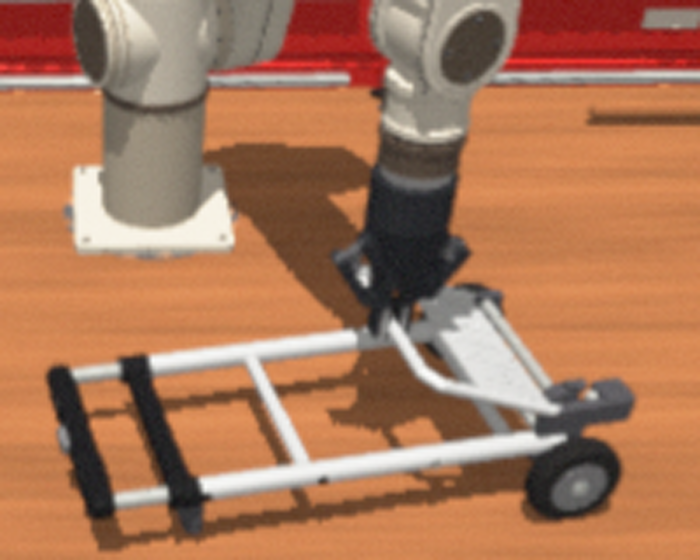

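The bar is gripped and rises with the tool, and the truck hasn't moved. I'll continue along the arc.

servo_tool(
  rows=[
    [[0,0.0033,-0.0074],[0,0,0],1],
    [[0,0.0036,-0.0072],[0,0,0],1],
    [[0,0.004,-0.007],[0,0,0],1],
    [[0,0.0043,-0.0068],[0,0,0],1],
    [[0,0.0047,-0.0066],[0,0,0],1],
    [[0,0.005,-0.0063],[0,0,0],1],
    [[0,0.0053,-0.0061],[0,0,0],1],
    [[0,0.0056,-0.0058],[0,0,0],1],
    [[0,0,0],[0,0,0],1],
  ],
)

```text
time_s: 5.2
ee_pos: [0.4566, 0.2301, 0.201]
tool_rot: [[-0.981, -0.195, 0.005], [-0.195, 0.981, -0.007], [-0.004, -0.008, -1.0]]
force: [0.5, -11.4, 10.5]
grip_width: 0.0095
```

servo_tool(
  rows=[
    [[0,0.0043,-0.007],[0,0,0],1],
    [[0,0.0053,-0.0063],[0,0,0],1],
    [[0,0.0062,-0.005],[0,0,0],1],
    [[0,0.0067,-0.0044],[0,0,0],1],
    [[0,0.0069,-0.004],[0,0,0],1],
    [[0,0,0],[0,0,0],1],
  ],
)

```text
time_s: 5.95
ee_pos: [0.4503, 0.261, 0.2272]
tool_rot: [[-0.98, -0.197, 0.004], [-0.197, 0.98, -0.003], [-0.003, -0.004, -1.0]]
force: [1.2, -7.2, 6.6]
grip_width: 0.0097
```

```bash
python3 - <<'E'
from h import *
p,d=snap('scene','s3');cv2.imwrite('pics/s3z.png',cv2.resize(p[40:220,320:500,::-1],None,fx=3.3,fy=3.3,interpolation=cv2.INTER_CUBIC))
E
```

```text
(no output)
```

View pics/s3z.png

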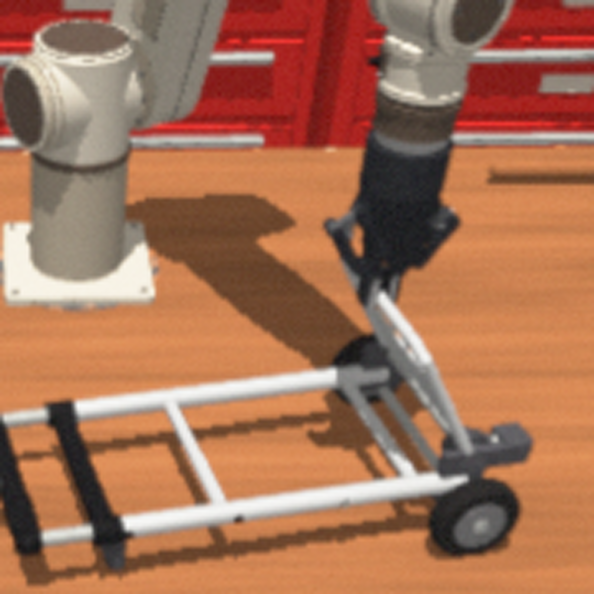

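The toe is at about 1.0 rad, still held, and the frame is unmoved. I'll continue through the detent.

servo_tool(
  rows=[
    [[0,0.007,-0.004],[0,0,0],1],
    [[0,0.0071,-0.0036],[0,0,0],1],
    [[0,0.0073,-0.0033],[0,0,0],1],
    [[0,0.0075,-0.003],[0,0,0],1],
    [[0,0.0076,-0.0025],[0,0,0],1],
    [[0,0,0],[0,0,0],1],
  ],
)

```text
time_s: 6.75
ee_pos: [0.4428, 0.2991, 0.244]
tool_rot: [[-0.98, -0.198, 0.004], [-0.198, 0.98, 0.002], [-0.004, 0.002, -1.0]]
force: [1.0, -2.8, 8.4]
grip_width: 0.0094
```

servo_tool(
  rows=[
    [[0,0.0077,-0.003],[0,0,0],1],
    [[0,0.0078,-0.0025],[0,0,0],1],
    [[0,0.008,-0.002],[0,0,0],1],
    [[0,0.008,-0.001],[0,0,0],1],
    [[0,0.008,-0.0005],[0,0,0],1],
    [[0,0,0],[0,0,0],1],
  ],
)

```text
time_s: 7.5
ee_pos: [0.4347, 0.339, 0.251]
tool_rot: [[-0.98, -0.199, 0.002], [-0.199, 0.98, 0.002], [-0.002, 0.002, -1.0]]
force: [5.9, 1.3, 0.8]
grip_width: 0.0096
```

servo_tool(
  rows=[
    [[0,0.003,0],[0,0,0],1],
    [[0,0.003,0],[0,0,0],1],
    [[0,0,0],[0,0,0],1],
  ],
)

```text
time_s: 7.88
ee_pos: [0.4343, 0.3411, 0.2509]
tool_rot: [[-0.98, -0.197, 0.003], [-0.197, 0.98, -0.005], [-0.002, -0.006, -1.0]]
force: [7.9, -6.8, 2.0]
grip_width: 0.0097
```

servo_tool(
  rows=[
    [[0,0,0],[0,0,0],0.6],
    [[0,0,0],[0,0,0],0.6],
    [[0,0,0],[0,0,0],0.6],
    [[0,0,-0.02],[0,0,0],0.6],
    [[0,0,-0.03],[0,0,0],0.6],
    [[0,0,-0.03],[0,0,0],0.6],
    [[0,-0.04,-0.01],[0,0,0],0.6],
    [[0,-0.05,0],[0,0,0],0.6],
    [[0,0,0],[0,0,0],0.6],
  ],
)

```text
time_s: 9.0
ee_pos: [0.4509, 0.2525, 0.3412]
tool_rot: [[-0.981, -0.194, -0.0], [-0.194, 0.981, 0.0], [-0.0, 0.0, -1.0]]
force: [-0.2, 0.3, 0.2]
grip_width: 0.0341
```

```bash
python3 - <<'E'
from h import *
p,d=snap('scene','s4');cv2.imwrite('pics/s4z.png',cv2.resize(p[40:220,300:500,::-1],None,fx=3.3,fy=3.3,interpolation=cv2.INTER_CUBIC))
p,d=snap('top','t4');cv2.imwrite('pics/t4z.png',cv2.resize(p[180:300,160:340,::-1],None,fx=4.4,fy=4.4,interpolation=cv2.INTER_CUBIC))
E
```

```text
(no output)
```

View pics/s4z.png

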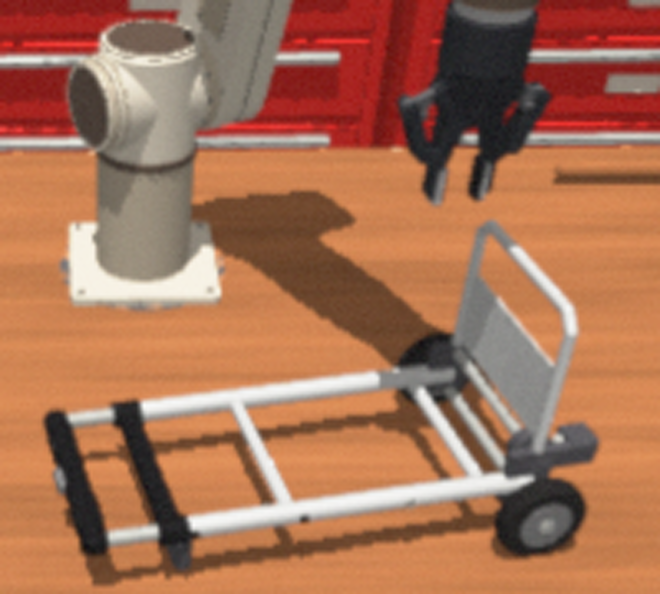

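View pics/t4z.png

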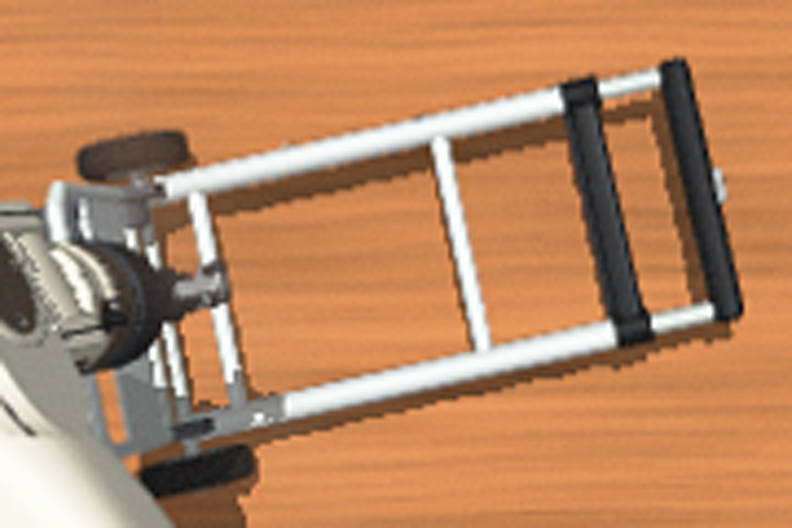

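The toe plate stands upright (its bar in the enlarged scene view runs (490,228)-(570,320)), and the truck has not shifted. Next I'll move above the grip.

servo_tool(
  rows=[
    [[0,-0.0443,0],[0,0,0],0.35],
    [[0,-0.0443,0.02],[0,0,0],0.35],
    [[0,-0.0443,0.03],[0,0,0],0.35],
    [[0,-0.0443,0.03],[0,0,0],0.35],
    [[0,-0.0443,0.03],[0,0,0],0.35],
    [[0,-0.0443,0.03],[0,0,0],0.35],
    [[0,-0.0443,0.03],[0,0,0],0.35],
    [[0,-0.0443,0.03],[0,0,0],0.35],
    [[0,0,0.02],[0,0,0],0.35],
    [[0,0,0],[0,0,0],0.35],
  ],
)

```text
time_s: 10.35
ee_pos: [0.5196, -0.0917, 0.1185]
tool_rot: [[-0.98, -0.199, -0.005], [-0.199, 0.98, 0.002], [0.005, 0.003, -1.0]]
force: [-0.8, -0.1, -0.1]
grip_width: 0.0556
```

```bash
python3 - <<'E'
from h import *
p,d=snap('scene','s5');cv2.imwrite('pics/s5z.png',cv2.resize(p[80:220,260:500,::-1],None,fx=3.3,fy=3.3,interpolation=cv2.INTER_CUBIC))
p,d=snap('top','t5');cv2.imwrite('pics/t5z.png',cv2.resize(p[180:300,160:340,::-1],None,fx=4.4,fy=4.4,interpolation=cv2.INTER_CUBIC))
v,u=np.mgrid[0:400,0:640];W=world('top',d,u,v).reshape(400,640,3)
L=(W-[.498,.026,0]);cx=L[...,0]*.980+L[...,1]*.198;cy=-L[...,0]*.198+L[...,1]*.980;Z=W[...,2]
m=(Z>.235)&(cy>.2)&(cy<.4)&(abs(cx)<.07);print(m.sum(),np.median(cy[m]),np.median(Z[m]),Z[m].max())
E
```

```text
189 0.32073756452365026 0.25979883768333645 0.266691367688008
```

View pics/s5z.png

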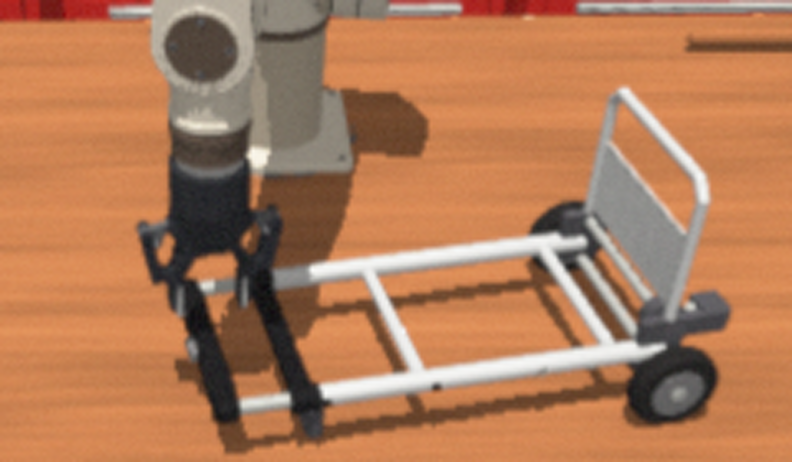

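View pics/t5z.png

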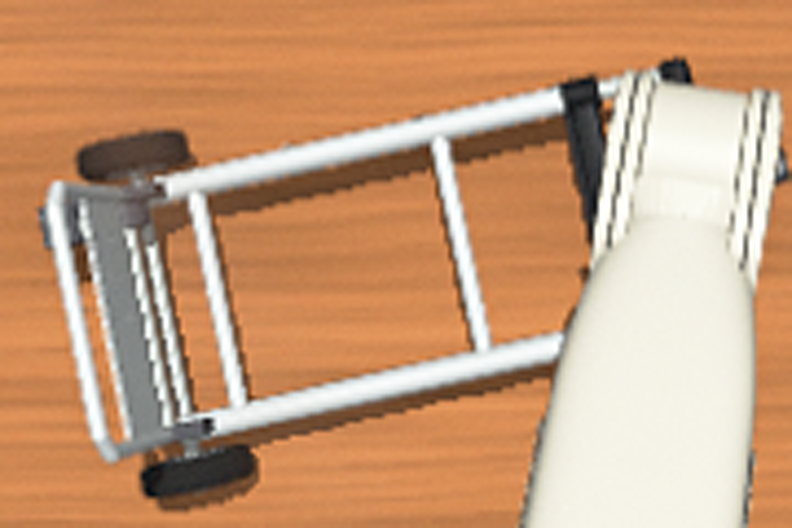

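The toe reads upright (bar top at 0.26-0.267 m). The fingers are above the middle of the grip, so I'll descend astride it.

servo_tool(
  rows=[
    [[-0.002,-0.0055,0.01],[0,0,0],0.35],
    [[0,0,0.015],[0,0,0],0.35],
    [[0,0,0.015],[0,0,0],0.35],
    [[0,0,0.015],[0,0,0],0.35],
    [[0,0,0.0085],[0,0,0],0.35],
    [[0,0,0],[0,0,0],0.35],
  ],
)

```text
time_s: 11.2
ee_pos: [0.5232, -0.0976, 0.0562]
tool_rot: [[-0.98, -0.198, -0.002], [-0.198, 0.98, 0.0], [0.002, 0.001, -1.0]]
force: [-0.6, 0.4, -0.6]
grip_width: 0.0554
```

```bash
python3 - <<'E'
from h import *
p,d=snap('scene','s6');cv2.imwrite('pics/s6z.png',cv2.resize(p[120:220,280:400,::-1],None,fx=5.5,fy=5.5,interpolation=cv2.INTER_CUBIC))
E
```

```text
(no output)
```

View pics/s6z.png

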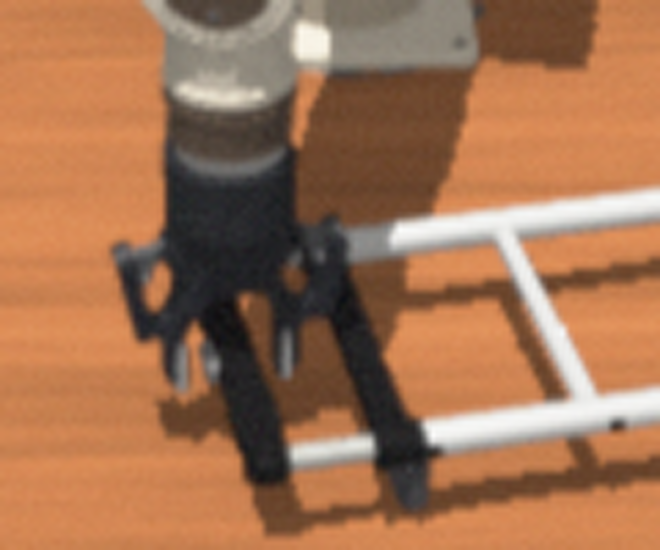

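The fingers straddle the bar, with the button visible just inside the left pad at about (208,355). I'll squeeze.

servo_tool(
  rows=[
    [[0,0,0],[0,0,0],0.5],
    [[0,0,0],[0,0,0],0.6],
    [[0,0,0],[0,0,0],1],
    [[0,0,0],[0,0,0],1],
    [[0,0,0],[0,0,0],1],
    [[0,0,0],[0,0,0],1],
  ],
)

```text
time_s: 12.0
ee_pos: [0.5244, -0.0975, 0.0583]
tool_rot: [[-0.98, -0.198, 0.001], [-0.198, 0.98, 0.0], [-0.002, 0.0, -1.0]]
force: [-1.5, 1.7, 5.5]
grip_width: 0.0252
```

The width of 25 mm means the button is pressed home. I'll pull out slowly at first.

servo_tool(
  rows=[
    [[0,-0.004,0],[0,0,0],1],
    [[0,-0.006,0],[0,0,0],1],
    [[0,-0.008,0],[0,0,0],1],
    [[0,-0.01,0],[0,0,0],1],
    [[0,0,0],[0,0,0],1],
  ],
)

```text
time_s: 12.62
ee_pos: [0.5301, -0.1262, 0.0583]
tool_rot: [[-0.98, -0.197, 0.002], [-0.197, 0.98, -0.001], [-0.001, -0.002, -1.0]]
force: [-1.2, -2.3, 5.2]
grip_width: 0.025
```

```bash
python3 - <<'E'
from h import *
p,d=snap('scene','s7');cv2.imwrite('pics/s7z.png',cv2.resize(p[80:220,260:500,::-1],None,fx=3.3,fy=3.3,interpolation=cv2.INTER_CUBIC))
E
```

```text
(no output)
```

View pics/s7z.png

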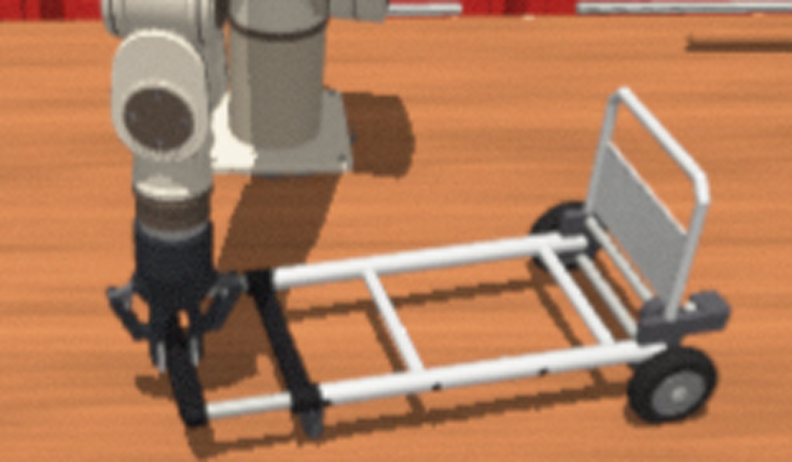

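The handle slides and the frame stays put. I'll continue.

servo_tool(
  rows=[
    [[0,-0.012,0],[0,0,0],1],
    [[0,-0.016,0],[0,0,0],1],
    [[0,-0.018,0],[0,0,0],1],
    [[0,-0.018,0],[0,0,0],1],
    [[0,-0.018,0],[0,0,0],1],
    [[0,-0.018,0],[0,0,0],1],
    [[0,-0.018,0],[0,0,0],1],
    [[0,-0.018,0],[0,0,0],1],
    [[0,-0.016,0],[0,0,0],1],
    [[0,-0.012,0],[0,0,0],1],
    [[0,-0.008,0],[0,0,0],1],
    [[0,-0.005,0],[0,0,0],1],
    [[0,0,0],[0,0,0],1],
  ],
)

```text
time_s: 14.3
ee_pos: [0.5644, -0.2995, 0.0583]
tool_rot: [[-0.98, -0.197, 0.0], [-0.197, 0.98, -0.001], [-0.0, -0.001, -1.0]]
force: [-3.2, 0.3, 5.5]
grip_width: 0.0253
```

servo_tool(
  rows=[
    [[0,-0.005,0],[0,0,0],1],
    [[0,-0.004,0],[0,0,0],1],
    [[0,-0.002,0],[0,0,0],1],
    [[0,0,0],[0,0,0],1],
  ],
)

```text
time_s: 14.8
ee_pos: [0.5664, -0.3097, 0.0583]
tool_rot: [[-0.98, -0.197, 0.0], [-0.197, 0.98, -0.0], [-0.0, -0.0, -1.0]]
force: [-2.7, -0.5, 5.7]
grip_width: 0.0253
```

servo_tool(
  rows=[
    [[0,-0.0015,0],[0,0,0],1],
    [[0,-0.0015,0],[0,0,0],1],
    [[0,0,0],[0,0,0],1],
  ],
)

```text
time_s: 15.18
ee_pos: [0.5669, -0.3123, 0.0583]
tool_rot: [[-0.98, -0.198, -0.0], [-0.198, 0.98, 0.0], [0.0, 0.0, -1.0]]
force: [-3.0, 1.5, 6.4]
grip_width: 0.0253
```

servo_tool(
  rows=[
    [[0,-0.001,0],[0,0,0],1],
    [[0,-0.001,0],[0,0,0],1],
    [[0,0,0],[0,0,0],1],
  ],
)

```text
time_s: 15.55
ee_pos: [0.5669, -0.3124, 0.0582]
tool_rot: [[-0.98, -0.199, -0.001], [-0.199, 0.98, 0.003], [0.0, 0.004, -1.0]]
force: [-4.8, 7.7, 8.2]
grip_width: 0.0252
```

End stop felt (7.7 N). I'll ease off, open to let the button out, then shift 50 mm along the bar.

servo_tool(
  rows=[
    [[0,0.001,0],[0,0,0],1],
    [[0,0,0],[0,0,0],0.4],
    [[0,0,0],[0,0,0],0.4],
    [[0,0,0],[0,0,0],0.4],
    [[0,0,0],[0,0,0],0.4],
  ],
)

```text
time_s: 16.18
ee_pos: [0.5674, -0.3134, 0.0569]
tool_rot: [[-0.98, -0.198, -0.0], [-0.198, 0.98, 0.0], [0.0, 0.0, -1.0]]
force: [-0.9, -0.1, -0.1]
grip_width: 0.0512
```

servo_tool(
  rows=[
    [[0.01,0,0],[0,0,0],0.4],
    [[0.015,0,0],[0,0,0],0.4],
    [[0.015,0,0],[0,0,0],0.4],
    [[0.01,0,0],[0,0,0],0.4],
    [[0,0,0],[0,0,0],0.4],
  ],
)

```text
time_s: 16.8
ee_pos: [0.5174, -0.3236, 0.0574]
tool_rot: [[-0.98, -0.197, -0.0], [-0.197, 0.98, 0.0], [0.0, 0.0, -1.0]]
force: [-0.0, 0.1, 0.1]
grip_width: 0.0514
```

```bash
python3 - <<'E'
from h import *
p,d=snap('scene','s8');cv2.imwrite('pics/s8z.png',cv2.resize(p[120:230,220:370,::-1],None,fx=5,fy=5,interpolation=cv2.INTER_CUBIC))
p,d=snap('top','t8');cv2.imwrite('pics/t8z.png',cv2.resize(p[170:310,160:420,::-1],None,fx=3,fy=3,interpolation=cv2.INTER_CUBIC))
E
```

```text
(no output)
```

View pics/s8z.png

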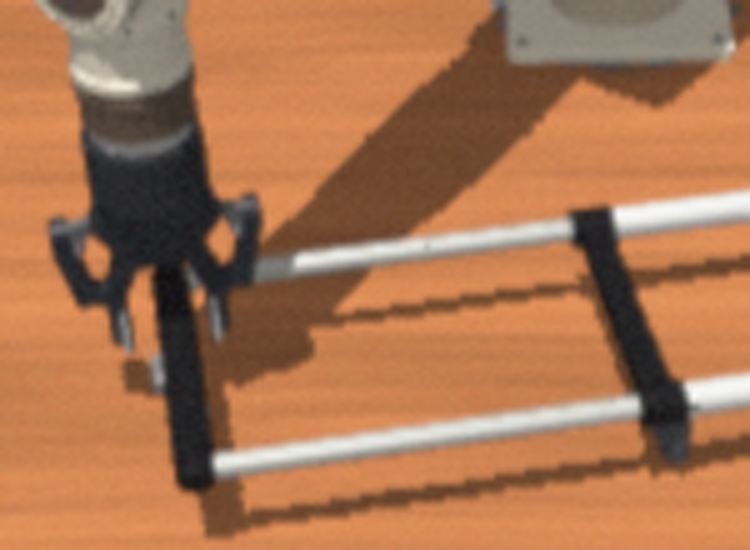

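View pics/t8z.png

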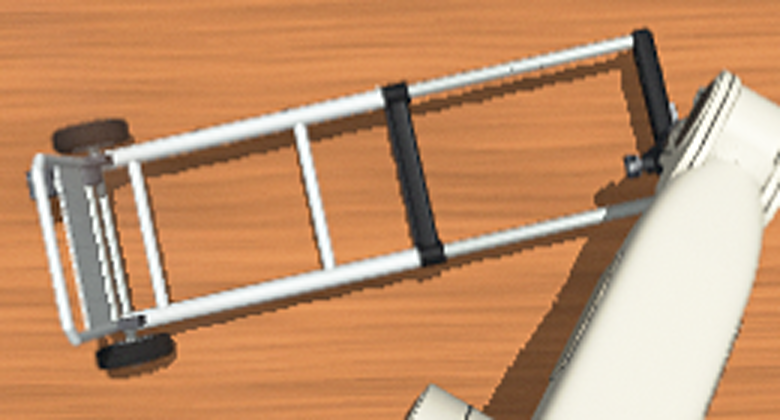

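The button stands proud again (about (157,370) in the scene view), clear of the pads. The handle is at its second stop, so I'll re-grip beside the button.

servo_tool(
  rows=[
    [[0,0,0.002],[0,0,0],0.5],
    [[0,0,0],[0,0,0],0.6],
    [[0,0,0],[0,0,0],1],
    [[0,0,0],[0,0,0],1],
    [[0,0,0],[0,0,0],1],
    [[0,0,0],[0,0,0],1],
  ],
)

```text
time_s: 17.65
ee_pos: [0.5184, -0.3219, 0.0552]
tool_rot: [[-0.98, -0.199, -0.0], [-0.199, 0.98, 0.002], [-0.0, 0.002, -1.0]]
force: [-0.6, 4.3, 3.5]
grip_width: 0.0248
```

servo_tool(
  rows=[
    [[0,0.002,0],[0,0,0],1],
    [[0,0.002,0],[0,0,0],1],
    [[0,0.001,0],[0,0,0],1],
    [[0,0,0],[0,0,0],1],
  ],
)

```text
time_s: 18.15
ee_pos: [0.5178, -0.3188, 0.0553]
tool_rot: [[-0.98, -0.198, 0.001], [-0.198, 0.98, -0.001], [-0.001, -0.001, -1.0]]
force: [2.5, -2.9, -0.7]
grip_width: 0.0252
```

servo_tool(
  rows=[
    [[0,0.001,0],[0,0,0],1],
    [[0,0.001,0],[0,0,0],1],
    [[0,0,0],[0,0,0],1],
  ],
)

```text
time_s: 18.52
ee_pos: [0.5175, -0.3173, 0.0553]
tool_rot: [[-0.98, -0.197, 0.001], [-0.197, 0.98, -0.002], [-0.001, -0.002, -1.0]]
force: [2.5, -5.0, -3.1]
grip_width: 0.025
```

servo_tool(
  rows=[
    [[0,0.001,0],[0,0,0],1],
    [[0,0.001,0],[0,0,0],1],
    [[0,0,0],[0,0,0],1],
  ],
)

```text
time_s: 18.9
ee_pos: [0.5175, -0.3171, 0.0554]
tool_rot: [[-0.98, -0.197, 0.002], [-0.197, 0.98, -0.005], [-0.001, -0.005, -1.0]]
force: [3.8, -9.0, -4.3]
grip_width: 0.0249
```

```bash
python3 - <<'E'
from h import *
p,d=snap('scene','s9');cv2.imwrite('pics/s9z.png',cv2.resize(p[120:230,220:370,::-1],None,fx=5,fy=5,interpolation=cv2.INTER_CUBIC))
a,b=[cv2.imread('pics/%s.png'%n).astype(int)[130:220,320:490] for n in('s8','s9')]
print(np.abs(a-b).sum(2).mean(), (np.abs(a-b).sum(2)>60).sum())
a,b=[cv2.imread('pics/%s.png'%n).astype(int)[130:220,400:490] for n in('s5','s9')]
print(np.abs(a-b).sum(2).mean(), (np.abs(a-b).sum(2)>60).sum())
E
```

```text
6.102418300653595 69
5.94679012345679 15
```

View pics/s9z.png

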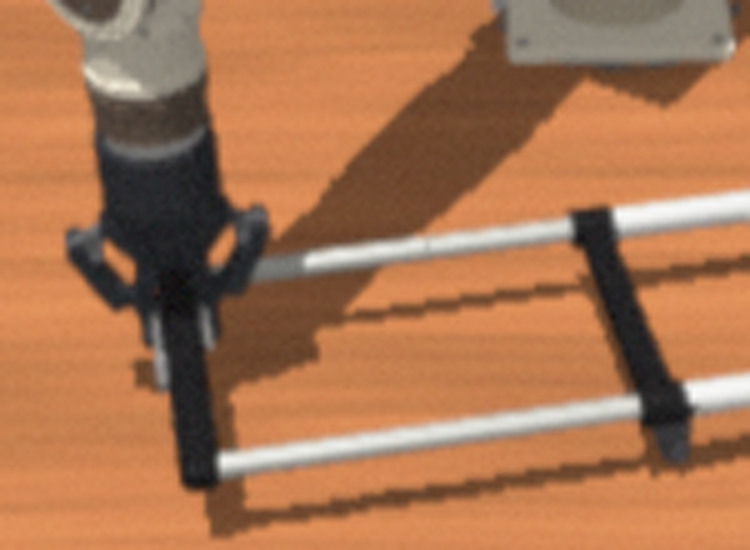

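Pushing back 9 mm moved the grip only about 4.8 mm, then 9 N with no more motion: the lock holds. I'll back off to neutral and check.

servo_tool(
  rows=[
    [[0,-0.002,0],[0,0,0],1],
    [[0,-0.002,0],[0,0,0],1],
    [[0,-0.0015,0],[0,0,0],1],
    [[0,0,0],[0,0,0],1],
    [[0,0,0],[0,0,0],1],
  ],
)

```text
time_s: 19.58
ee_pos: [0.5178, -0.3192, 0.0552]
tool_rot: [[-0.98, -0.198, 0.0], [-0.198, 0.98, 0.001], [-0.0, 0.001, -1.0]]
force: [3.1, 2.9, 1.3]
grip_width: 0.0253
```

```bash
python3 - <<'E'
from h import *
p,d=snap('scene','s10');cv2.imwrite('pics/s10z.png',cv2.resize(p[60:300,150:500,::-1],None,fx=2.2,fy=2.2,interpolation=cv2.INTER_CUBIC))
p,d=snap('top','t10')
for n,(a,b,c,e) in dict(block=(130,170,300,370),tube=(145,170,235,260),can=(210,245,430,470),cartEnd=(200,300,165,200),cart=(190,262,250,300)).items():
    A,B=[cv2.imread('pics/%s.png'%x)[a:b,c:e].mean(2).astype(np.float32) for x in('t4' if n.startswith('cart') and n!='cartEnd' else ('t5' if n=='cartEnd' else 't0'),'t10')]
    print(n,[np.round(q,2) for q in cv2.phaseCorrelate(A,B)], np.abs(A-B).mean().round(2))
E
```

```text
block [array([-0.05,  0.  ]), np.float64(1.0)] 2.67
tube [array([0.36, 0.56]), np.float64(0.98)] 2.6
can [array([0.  , 0.02]), np.float64(0.99)] 2.7
cartEnd [array([0.05, 0.03]), np.float64(1.0)] 2.06
cart [array([-0.05, -0.05]), np.float64(1.01)] 2.11
```

View pics/s10z.png

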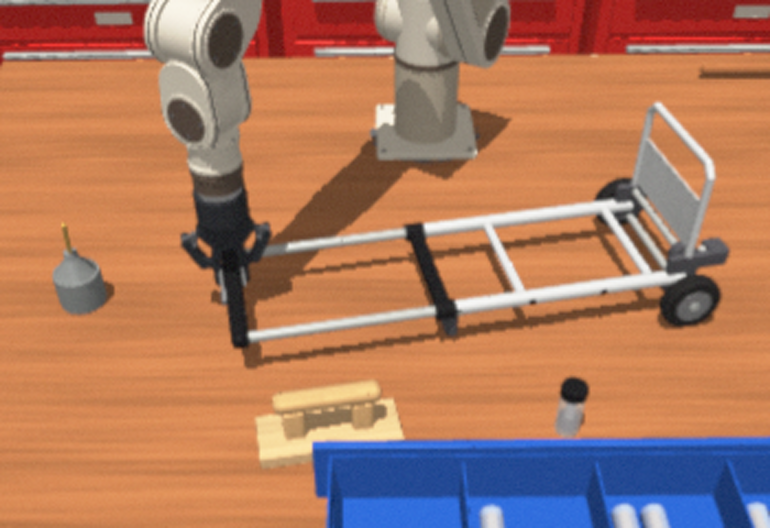

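Everything is in place: toe upright, handle out with the button standing proud, grip held. The can, block and tube have not been touched. I'll hand it in.

```bash
python3 -c "
from plant import robot,status
s=status.sense();print(s['time_s'],s['force'],s['grip_width']);robot.close_job()"
```

```text
19.675 [1.52955764 2.41669678 1.52592077] 0.02516889570618235
the job is handed in; nothing more can be done
```

The hand truck is ready to wheel away, and I handed the job in at 19.7 s of the 64 s allowed.

- **Toe plate:** I gripped the cross bar and carried it round past the detent to its stop. After I let go it stayed upright, with the bar's top about 0.26 m above the bench in the depth picture.
- **Handle:** I squeezed the button in (25 mm across the bar) and pulled the handle out about 219 mm, until it met the end stop.
- **Lock and hold:** I opened the jaws so the button sprang out, moved 50 mm along the bar and gripped it again beside the button. The picture shows the button standing proud. The gripper still holds the bar (25 mm) with only about 3 N on the wrist.
- **Lock check:** Pushing the handle back, it moved about 4.8 mm, a little more than the 3 mm of play stated. It then held without moving at about 9 N.
- **Surroundings:** The truck, push block and oil can show no shift beyond 0.05 pixel in the top camera. The image match for the tube read about 0.6 pixel, but on a very small patch whose brightness difference was at noise level. The arm never went near it, so I don't think it moved.
- **Reading offset:** The gripper read about 1–2 mm less than the stated widths throughout (for example 9.7 mm on the 12 mm bar).

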